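# Set the projector's tilt: three turns up from the stop

### The arm

A 7-joint arm with a two-finger parallel gripper is mounted at the origin on the work surface. World frame = base frame: x ahead of the robot, y to its left, z up, the work surface at z = 0. Lengths are in m, angles in rad, forces in N, time in s.
With the tool pointing down it reaches from about 0.425 to 0.875 m from the base axis. Payload 4.7 kg.
Tool frame: the origin (TCP) lies midway between the tips of the shut fingers; the grasp point (between the pads) lies ctrl.grasp_offset behind it (ctrl.grasp_offset is the distance from the TCP to the grasp point, in m); z points along the fingers, y is the line along which they close (so a half turn about z gives the same grasp; the last joint's range is limited). The gripper opens to 87 mm and grips with 3 to 60 N. Pads are 19 mm wide; open, the fingers measure 117 mm over their backs; the gripper's body (75 mm by 190 mm) begins 51 mm behind the grasp point.
Start: joints at [-1.242, 0.321, -0.07, 1.45, 0.023, 1.371, -0.057], TCP at [0.201, 0.618, 0.223] pointing down, gripper open.
Joint ranges: [-2.86, 2.86], [-0.3, 2.09], [-1.38, 1.24], [0.06, 2.45], [-1.56, 4.7], [0.09, 2.05], [-2.69, 2.69]. Speed limits (rad/s): [2.57, 2.57, 3.14, 3.14, 3.14, 3.14, 3.14].

### API

Orientations are given as a rotation vector (axis times angle).
In Python, from bench import ctrl gives the robot as it stands. The module is installed in compiled form; this text tells all that it offers.
- The arm moves only by the tool jog_arm, never from a script. Its argument "moves" is one flat list of numbers, 7 for each row, row after row: the shift along the tool's x, y, z in units of 30 cm (1.0 is 30 cm), then the turn, a rotation vector about the tool's x, y, z in units of 60 degrees (1.0 is 60 degrees), then the gripper's target within -1 to 1 (fully open at 1, half-way at 0, shut at -1). In form: [x, y, z, wx, wy, wz, fingers, x, y, z, wx, wy, wz, fingers, ...]. A call has exactly 8 rows; each row is the pose to reach, as a shift and turn from the pose commanded when the call began, along the tool's axes at that moment; what a row does not reach only later rows make up. A row lasts 1/8 s, in which the tool goes at most 62.5 mm and 10.7 degrees, less where a joint would pass 70% of its speed; a pose out of reach is approached as far as the arm can. A call with a number of a shift or a turn outside -1 to 1 is refused whole. A call with a gripper value outside its range is refused whole. The fingers move at their own pace and stop on an object; "newtons" is the grip in N (left out, the last holds). Time passes only in rows, so rows that repeat a pose let the fingers close, or fill a call up. It gives the time, the measured TCP pose, the force, the opening and the grip force at its end, in the units of the state.
- ctrl.get_state(): the state, without advancing time (a new reading comes with each control period).
- ctrl.get_image(name): name is "scene" or "top" or "wrist"; returns a dict with "pixels" (384x512x3 uint8, red, green, blue), "fx", "fy", "cx", "cy" (pixels), "xyz" and "rotation" of the camera in the world; the wrist camera has in their place "tool_from_camera" (4x4, takes a point from camera to tool coordinates, whose origin is the TCP and whose axes are the flange's). Camera axes: x right, y up, looking along -z (the intrinsics and any distortion apply to the point x, -y, -z); pixel columns grow to the right and rows downward; lengths in m; the calibration is good to about 2 mm. A picture is of the moment at which its call begins: read the wrist's pose just before it. There is no depth.
- ctrl.close_job(): hands the job in; it is judged then, once.
The state is a dict: "time": time; "joint_positions": joint angles; "qd": joint speeds; "joint_torque": joint torques, N m; "position": TCP position; "tool_rot": TCP orientation; "ft_force": force on the tool from outside, world axes, zero at the start; "torque": the same for the moment, N m; "grip_width": opening from 0.0 (shut) to 1.0 (fully open); "grip_force": force on a finger pad.
Only numpy, scipy, OpenCV 4.12 (cv2) and the standard library are available. Lean on these libraries where they do the work, as an engineer would, in place of code of your own. Each camera call takes 0.05 s, during which the arm holds its last target. There are 200 camera calls.

### The job

Set the projector's tilt for this hall. Fold the crank's grip out upright, wind the cradle gently down (anticlockwise seen from above) until you feel it come up against its bottom stop, without straining it, then wind it back up exactly three full turns from that stop. Fold the grip flat again, let go of it, and leave the other things on the desk where they lie.

Things in the scene. Friction and masses are not known exactly. Their poses are not given: they have to be found in the camera images.
- cradle: fixed grey base (430 x 240 mm) of the projector's tilt cradle. Origin: on the axis of its upright jack screw, at desk level; x points to the projector and its lens, z up. The white projector stands 95 to 335 mm along x, its top 152 mm above the desk (170 mm when wound up); crank at the other end
- crank: steel jack screw with its crank, turning together. Origin: on the axis at desk level; x points out along the arm, z up. Arm: 144 to 152 mm above the desk, 16 mm wide, from a 26 mm hub to the grip's hinge 65 mm out; free air under it. Turns stiffly (0.12 N m), stays where left; clockwise from above winds up. Bottom stop: unmarked, felt only, within 1 turn below the start; firm with a little spring (3 N m per rad)
- grip (a point): centre of the crank's black grip, a sleeve 20 mm thick, 50 mm long, spinning freely on its stem, 36 mm from its hinge pin. The pin is level, square to the arm, 65 mm from the axis, 163 mm above the desk. Folded, the grip lies over the arm pointing to the hub, centre line 163 mm up, free end 60 mm from the pin; upright it stands above the pin, its centre 199 mm up
- grip_fold (a joint): fold of the grip about its pin: 0 lying flat on the arm, 1.57 upright (end of its swing). Stiff hinge, about 0.12 N m: it stays where it is left
- nut (a point): brass nut that rides on the jack screw and carries the rear of the projector's platform; centre of the nut. 34 x 43 x 26 mm. It climbs 3 mm per turn of the crank
- tape: roll of black cloth tape lying flat, 104 mm across, 48 mm high; origin under its centre
- padlock: small brass padlock lying flat, 82 x 34 x 18 mm; origin under its body
- adapter_a: lying steel barrel connector, 64 mm long, 19 mm thick; origin under its middle
- adapter_b: another such barrel connector, 64 mm long, 19 mm thick; origin under its middle
- microphone: hand microphone lying down, 170 mm long, 50 mm thick at the head; origin under its middle
- di_box: grey metal box 110 x 85 x 52 mm; origin under its middle
- bottle: clear water bottle standing, 64 mm across, 200 mm tall; origin under its middle

How it is judged:
By the outcome, as a careful person would: the job done as asked, in the order asked, and still so for the second after the job is handed in, with the robot touching nothing.
It also fails if it takes over 72 s, if anything falls off the work surface, if the arm or the gripper's body presses on something with over 40 N, if the wrist force passes 120 N, or if a joint passes its speed limit or range.

## Working session

There is one attempt and no reset: what is moved stays moved. The work goes in short steps, Python scripts to look and compute and a tool call to move; the robot and the scene stay as the last step left them, time stands still between calls to the robot, and variables do not carry over. Pictures are saved under pics/ and viewed, at most 10 in all, crops included, and the job is handed in when it is done.

Besides the shell and the picture viewer there is one more tool, called after "Emit:" by a JSON object that holds its "api" and its "payload". jog_arm: Moves the arm, as the interface text tells. Its arguments: {"type":"object","properties":{"moves":{"type":"array"},"newtons":{"type":"number"}},"required":["moves"]}

```bash
mkdir -p pics
python3 - <<'E'
from bench import ctrl
import cv2
s=ctrl.get_state()
print({k:(v if not hasattr(v,'round') else v) for k,v in s.items()}, ctrl.grasp_offset)
for n in("scene","top"):
    i=ctrl.get_image(n); cv2.imwrite(f"pics/{n}0.png",cv2.resize(i["pixels"][:,:,::-1],(800,600),interpolation=cv2.INTER_CUBIC))
    print(n,{k:v for k,v in i.items() if k!="pixels"})
E
```

```text
{'time': 0.0, 'joint_positions': array([-1.24191935,  0.32184706, -0.07008607,  1.45170484,  0.02261132,
        1.37076162, -0.05689984]), 'qd': array([ 3.09272853e-05, -8.90516438e-04,  1.04101466e-03,  1.12863523e-03,
       -1.51377502e-03, -1.25803881e-03,  1.79013560e-03]), 'joint_torque': array([-4.90107723e-04, -4.91303194e+01, -4.04242957e-01, -3.12530065e+01,
       -6.38939836e-02,  4.38399380e-02,  1.76873218e-04]), 'position': array([0.20112106, 0.61751709, 0.22143091]), 'tool_rot': array([-4.92326641e-01, -3.10257652e+00,  3.02172819e-03]), 'ft_force': array([-0.26629241, -0.00867844, -0.67321122]), 'torque': array([-0.08845791, -0.04061616, -0.00252204]), 'grip_force': 0.0, 'grip_width': 1.0035805950744856} 0.0187
scene {'fx': 405.98774277841125, 'fy': 405.98774277841125, 'cx': 254.132731143994, 'cy': 189.42111590417687, 'xyz': array([ 1.03371064, -0.69244112,  0.92256369]), 'rotation': array([0.77969161, 0.27203236, 0.64416123])}
top {'fx': 415.27778004843645, 'fy': 415.27778004843645, 'cx': 255.79726624549454, 'cy': 184.95180547691706, 'xyz': array([ 0.25864938, -0.06450287,  1.52729708]), 'rotation': array([ 0.13512556, -0.10736515, -1.57682399])}
```

View pics/scene0.png

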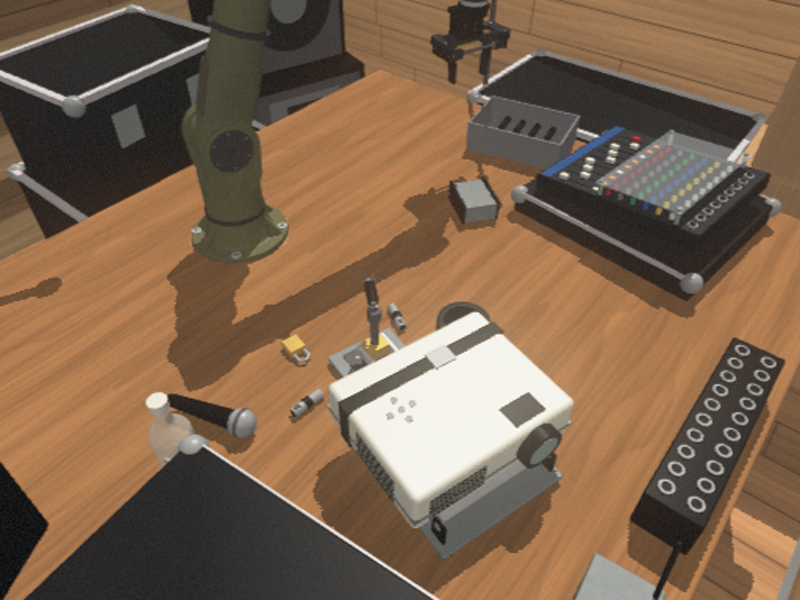

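View pics/top0.png

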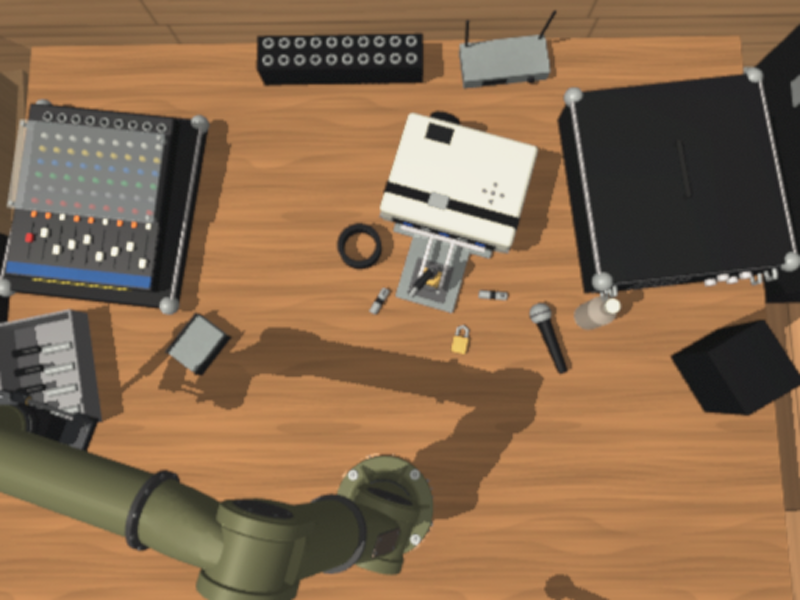

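Scene: projector at (450,410), crank at (375,315) with its arm pointing towards the robot; top: crank near (430,280), loose things around it at (360,245), (380,300), (493,295), (460,340). Closer crops next.

```bash
cat > h.py <<'E'
from bench import ctrl
import cv2, numpy as np
from scipy.spatial.transform import Rotation as R
def pix(i,u,v,z,T=None):
    """pixel (native) -> world point on plane z"""
    d=np.array([(u-i["cx"])/i["fx"],-(v-i["cy"])/i["fy"],-1.])
    if T is None: o=np.array(i["xyz"]); Q=R.from_rotvec(i["rotation"]).as_matrix()
    else: o=T[:3,3]; Q=T[:3,:3]
    d=Q@d
    return o+d*(z-o[2])/d[2]
def proj(i,p,T=None):
    if T is None: o=np.array(i["xyz"]); Q=R.from_rotvec(i["rotation"]).as_matrix()
    else: o=T[:3,3]; Q=T[:3,:3]
    c=Q.T@(np.array(p)-o)
    return i["cx"]+i["fx"]*c[0]/-c[2], i["cy"]-i["fy"]*c[1]/-c[2]
def tool():
    s=ctrl.get_state(); T=np.eye(4); T[:3,:3]=R.from_rotvec(s["tool_rot"]).as_matrix(); T[:3,3]=s["position"]; return T
def wrist():
    T=tool(); i=ctrl.get_image("wrist"); return i,T@np.array(i["tool_from_camera"])
def crop(i,u0,v0,w,h,k,name):
    cv2.imwrite(name,cv2.resize(i["pixels"][v0:v0+h,u0:u0+w,::-1],(w*k,h*k),interpolation=cv2.INTER_CUBIC))
E
python3 - <<'E'
from h import *
a=ctrl.get_image("top"); b=ctrl.get_image("scene")
f=lambda i,u,v:cv2.resize(i["pixels"][v:v+60,u:u+60,::-1],(400,400),interpolation=cv2.INTER_CUBIC)
# third: larger top overview
cv2.imwrite("pics/c1.png",np.hstack([f(a,245,145),f(b,205,170)]))
w,T=wrist(); print(w["tool_from_camera"],w["fx"],w["cx"],w["cy"])
for n,u,v,z in [("hub",278,177,.15),("baseL",254,193,.02),("baseR",291,199,.02),("prTL",266,73,.152),("prTR",343,94,.152),("prBL",245,136,.152),("prBR",326,159,.152)]:
    print(n,pix(a,u,v,z).round(3))
E
```

```text
[[-5.64209261e-06  9.57321911e-01  2.89023804e-01  7.96247747e-02]
 [ 9.99999925e-01  1.17244312e-04 -3.68822412e-04  1.16604050e-03]
 [-3.86968173e-04  2.89023780e-01 -9.57321840e-01 -1.61897242e-01]
 [ 0.00000000e+00  0.00000000e+00  0.00000000e+00  1.00000000e+00]] 340.4422355885927 260.01478663327987 194.01290232850812
hub [ 0.499 -0.116  0.15 ]
baseL [ 0.463 -0.032  0.02 ]
baseR [ 0.44  -0.167  0.02 ]
prTL [ 0.868 -0.08   0.152]
prTR [ 0.787 -0.345  0.152]
prBL [ 0.642 -0.006  0.152]
prBR [ 0.559 -0.279  0.152]
```

View pics/c1.png

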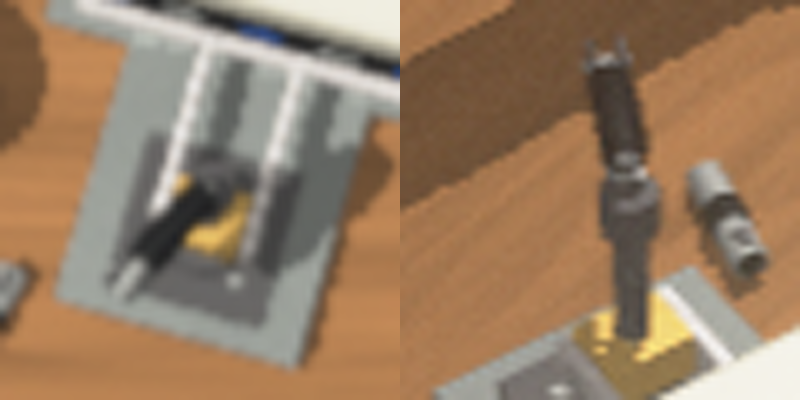

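Crop: hub at top pixel ≈(277,172), hinge end ≈(263,188), grip folded over the arm (dark bar between them).

Run:
```python
from h import *
a=ctrl.get_image("top"); b=ctrl.get_image("scene")
h=pix(a,276.8,172,.155);e=pix(a,263.3,187.8,.163)
print(h,e,np.linalg.norm(h-e),np.degrees(np.arctan2(*(e-h)[1::-1])))
print("scene hub",pix(b,205+630/6.667,170+200/6.667,.152),"hinge",pix(b,205+603/6.667-60,170+55/6.667,.163))
hs=pix(b,205+(628-400)/6.667,170+200/6.667,.152); es=pix(b,205+(603-400)/6.667,170+60/6.667,.163)
print(hs,es,np.linalg.norm(hs-es))
T=tool();print(T.round(3))
```

```text
[ 0.51532987 -0.11198131  0.155     ] [ 0.46100232 -0.06606917  0.163     ] 0.07157797610825552 139.79889290327694
scene hub [ 0.64624099 -0.01577889  0.152     ] hinge [ 0.46435902 -0.06762743  0.163     ]
[ 0.5209808  -0.11807271  0.152     ] [ 0.46641404 -0.06998567  0.163     ] 0.07355878550353927
[[-0.951  0.31  -0.     0.201]
 [ 0.31   0.951 -0.     0.618]
 [-0.    -0.    -1.     0.222]
 [ 0.     0.     0.     1.   ]]
```

```bash
cat >> h.py <<'E'
def rel(P,yaw=None,T=None):
    """world TCP target(s), yaw = angle of tool x in deg -> moves units"""
    T=tool() if T is None else T
    for p in np.atleast_2d(P):
        s=T[:3,:3].T@(p-T[:3,3])/.3
        w=np.zeros(3)
        if yaw is not None:
            a=np.radians(yaw);c,d=np.cos(a),np.sin(a)
            G=np.array([[c,d,0],[d,-c,0],[0,0,-1.]])
            w=(R.from_matrix(T[:3,:3]).inv()*R.from_matrix(G)).as_rotvec(degrees=True)/60
        print(np.r_[s,w].round(3).tolist())
E
python3 - <<'E'
from h import *
rel([[.32,.4,.27],[.45,.2,.26],[.496,-.093,.25]],162); rel([[.496,-.093,.25]],140)
E
```

```text
[-0.601, -0.568, -0.159, -0.0, 0.0, -0.001]
[-1.22, -1.068, -0.125, -0.0, 0.0, -0.001]
[-1.668, -1.949, -0.091, -0.0, 0.0, -0.001]
[-1.668, -1.949, -0.091, -0.0, 0.0, 0.366]
```

Emit:
{"api": "jog_arm", "payload": {"moves": [-0.15, -0.15, -0.1, 0, 0, 0, 1, -0.3, -0.3, -0.16, 0, 0, 0, 1, -0.45, -0.42, -0.16, 0, 0, 0, 1, -0.6, -0.57, -0.16, 0, 0, 0, 1, -0.75, -0.7, -0.16, 0, 0, 0, 1, -0.85, -0.8, -0.15, 0, 0, 0, 1, -0.95, -0.92, -0.14, 0, 0, 0, 1, -1, -1, -0.13, 0, 0, 0, 1]}}

```text
time: 1.35
position: [0.3948, 0.2373, 0.2618]
tool_rot: [0.497, 3.101, 0.001]
ft_force: [0.6, 0.7, 0.3]
grip_width: 0.997
grip_force: 0.0
```

Emit:
{"api": "jog_arm", "payload": {"moves": [-0.1, -0.1, 0, 0, 0, 0.05, 1, -0.2, -0.2, 0, 0, 0, 0.1, 1, -0.28, -0.34, 0, 0, 0, 0.15, 1, -0.36, -0.48, 0, 0, 0, 0.2, 1, -0.45, -0.62, 0.02, 0, 0, 0.25, 1, -0.55, -0.76, 0.03, 0, 0, 0.3, 1, -0.62, -0.86, 0.04, 0, 0, 0.35, 1, -0.67, -0.95, 0.04, 0, 0, 0.37, 1]}}

```text
time: 2.35
position: [0.4967, -0.095, 0.2495]
tool_rot: [1.084, 2.948, 0.0]
ft_force: [-0.8, 0.1, 0.4]
grip_width: 1.001
grip_force: 0.0
```

Run:
```python
from h import *
i,T=wrist(); print(tool().round(3),ctrl.get_state()["time"])
cv2.imwrite("pics/w1.png",cv2.resize(i["pixels"][:,:,::-1],(800,600),interpolation=cv2.INTER_CUBIC))
for p in ([.518,-.113,.152],[.467,-.071,.163]): print(np.array(proj(i,p,T))*800/512)
rel([.496,-.093,.25],140)
np.save("w1T.npy",T)
```

```text
[[-0.758  0.652  0.001  0.497]
 [ 0.652  0.758 -0.003 -0.1  ]
 [-0.003 -0.001 -1.     0.25 ]
 [ 0.     0.     0.     1.   ]] 2.4
[404.20444618 357.24189286]
[401.78689029 235.83734597]
[0.017, 0.016, -0.001, -0.001, 0.003, -0.011]
```

View pics/w1.png

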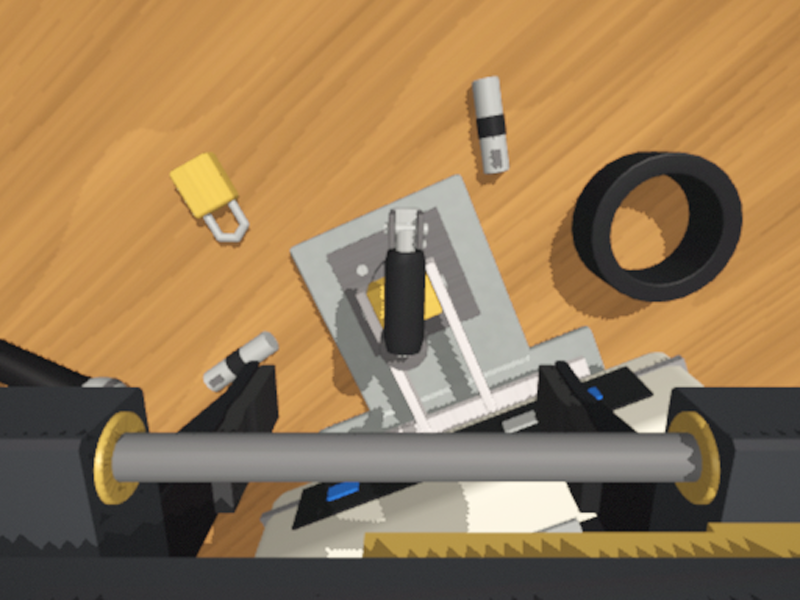

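Wrist view: black sleeve from (404,250) to (404,353), pin lugs at about (405,230), so the grip points along the tool x, well centred.

Run:
```python
from h import *
i=ctrl.get_image("wrist"); T=np.load("w1T.npy"); k=512/800
for n,u,v,z in [("pin",405,230,.166),("s0",404.5,250,.163),("s1",403.5,353,.163)]: print(n,pix(i,u*k,v*k,z,T).round(4))
Tt=tool();print(Tt.round(4))
```

```text
pin [ 0.4655 -0.0678  0.166 ]
s0 [ 0.473  -0.0744  0.163 ]
s1 [ 0.5126 -0.1088  0.163 ]
[[-7.591e-01  6.510e-01  6.000e-04  4.965e-01]
 [ 6.510e-01  7.591e-01 -1.700e-03 -9.760e-02]
 [-1.600e-03 -9.000e-04 -1.000e+00  2.498e-01]
 [ 0.000e+00  0.000e+00  0.000e+00  1.000e+00]]
```

Emit:
{"api": "jog_arm", "payload": {"moves": [0.02, 0.01, 0.1, 0, 0, 0, 0.5, 0.02, 0.01, 0.2, 0, 0, 0, 0.2, 0.02, 0.01, 0.28, 0, 0, 0, 0, 0.02, 0.01, 0.34, 0, 0, 0, 0, 0.02, 0.01, 0.34, 0, 0, 0, -0.4, 0.02, 0.01, 0.34, 0, 0, 0, -1, 0.02, 0.01, 0.34, 0, 0, 0, -1, 0.02, 0.01, 0.34, 0, 0, 0, -1], "newtons": 10}}

```text
time: 3.45
position: [0.4927, -0.0889, 0.1478]
tool_rot: [-1.083, -2.947, 0.003]
ft_force: [-4.1, -3.7, 1.0]
grip_width: 0.232
grip_force: 10.2
```

Run:
```python
from h import *
print(tool().round(4), ctrl.get_state()["torque"])
r=36
for a in np.radians(np.arange(11.25,91,11.25)): print((np.array([r*(1-np.cos(a)),0,-r*np.sin(a)])/300).round(3))
```

```text
[[-7.622e-01  6.474e-01 -2.300e-03  4.927e-01]
 [ 6.474e-01  7.622e-01 -1.300e-03 -8.890e-02]
 [ 9.000e-04 -2.500e-03 -1.000e+00  1.478e-01]
 [ 0.000e+00  0.000e+00  0.000e+00  1.000e+00]] [-0.81816144  0.91091178 -0.20177402]
[ 0.002  0.    -0.023]
[ 0.009  0.    -0.046]
[ 0.02   0.    -0.067]
[ 0.035  0.    -0.085]
[ 0.053  0.    -0.1  ]
[ 0.074  0.    -0.111]
[ 0.097  0.    -0.118]
[ 0.12  0.   -0.12]
```

Emit:
{"api": "jog_arm", "payload": {"moves": [0.002, -0.007, -0.023, 0, 0, 0, -1, 0.009, -0.007, -0.046, 0, 0, 0, -1, 0.02, -0.007, -0.067, 0, 0, 0, -1, 0.035, -0.007, -0.085, 0, 0, 0, -1, 0.053, -0.007, -0.1, 0, 0, 0, -1, 0.074, -0.007, -0.111, 0, 0, 0, -1, 0.1, -0.007, -0.118, 0, 0, 0, -1, 0.125, -0.007, -0.12, 0, 0, 0, -1], "newtons": 12}}

```text
time: 4.45
position: [0.4659, -0.0652, 0.1852]
tool_rot: [1.078, 2.944, 0.001]
ft_force: [4.2, -6.8, -3.4]
grip_width: 0.223
grip_force: 12.0
```

Run:
```python
from h import *
s=ctrl.get_state();print(tool().round(4), s["ft_force"])
i,T=wrist();
b=ctrl.get_image("scene")
A=cv2.resize(i["pixels"][100:300,150:350,::-1],(400,400),interpolation=cv2.INTER_CUBIC)
B=cv2.resize(b["pixels"][140:240,190:290,::-1],(400,400),interpolation=cv2.INTER_CUBIC)
cv2.imwrite("pics/c2.png",np.hstack([A,B]))
```

```text
[[-0.7635  0.6458  0.0059  0.4659]
 [ 0.6458  0.7635 -0.0015 -0.0652]
 [-0.0055  0.0027 -1.      0.1852]
 [ 0.      0.      0.      1.    ]] [ 4.23968494 -6.84745679 -3.39998238]
```

View pics/c2.png

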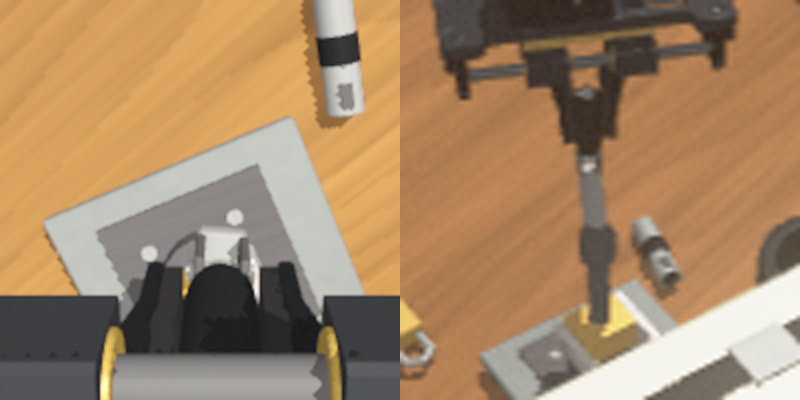

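Run:
```python
import numpy as np
f=lambda t:np.array([65*np.cos(np.radians(t)),-65*np.sin(np.radians(t))])/300
for k in range(0,360,12):
    print(k,[ (f(k+d)-f(k)).round(3).tolist() for d in (4,8,12)])
```

```text
0 [[-0.001, -0.015], [-0.002, -0.03], [-0.005, -0.045]]
12 [[-0.004, -0.015], [-0.008, -0.029], [-0.014, -0.043]]
24 [[-0.007, -0.014], [-0.014, -0.027], [-0.023, -0.039]]
36 [[-0.009, -0.012], [-0.019, -0.023], [-0.03, -0.034]]
48 [[-0.012, -0.01], [-0.024, -0.019], [-0.037, -0.027]]
60 [[-0.013, -0.007], [-0.027, -0.013], [-0.041, -0.018]]
72 [[-0.015, -0.004], [-0.029, -0.007], [-0.044, -0.009]]
84 [[-0.015, -0.001], [-0.03, -0.001], [-0.045, 0.0]]
96 [[-0.015, 0.002], [-0.03, 0.005], [-0.044, 0.009]]
108 [[-0.014, 0.005], [-0.028, 0.011], [-0.041, 0.018]]
120 [[-0.013, 0.008], [-0.025, 0.017], [-0.037, 0.027]]
132 [[-0.011, 0.011], [-0.021, 0.022], [-0.03, 0.034]]
144 [[-0.008, 0.013], [-0.016, 0.026], [-0.023, 0.039]]
156 [[-0.006, 0.014], [-0.01, 0.028], [-0.014, 0.043]]
168 [[-0.003, 0.015], [-0.004, 0.03], [-0.005, 0.045]]
180 [[0.001, 0.015], [0.002, 0.03], [0.005, 0.045]]
192 [[0.004, 0.015], [0.008, 0.029], [0.014, 0.043]]
204 [[0.007, 0.014], [0.014, 0.027], [0.023, 0.039]]
216 [[0.009, 0.012], [0.019, 0.023], [0.03, 0.034]]
228 [[0.012, 0.01], [0.024, 0.019], [0.037, 0.027]]
240 [[0.013, 0.007], [0.027, 0.013], [0.041, 0.018]]
252 [[0.015, 0.004], [0.029, 0.007], [0.044, 0.009]]
264 [[0.015, 0.001], [0.03, 0.001], [0.045, 0.0]]
276 [[0.015, -0.002], [0.03, -0.005], [0.044, -0.009]]
288 [[0.014, -0.005], [0.028, -0.011], [0.041, -0.018]]
300 [[0.013, -0.008], [0.025, -0.017], [0.037, -0.027]]
312 [[0.011, -0.011], [0.021, -0.022], [0.03, -0.034]]
324 [[0.008, -0.013], [0.016, -0.026], [0.023, -0.039]]
336 [[0.006, -0.014], [0.01, -0.028], [0.014, -0.043]]
348 [[0.003, -0.015], [0.004, -0.03], [0.005, -0.045]]
```

Emit:
{"api": "jog_arm", "payload": {"moves": [-0.003, -0.005, 0, 0, 0, 0, -1, -0.006, -0.015, 0, 0, 0, 0, -1, -0.006, -0.022, 0, 0, 0, 0, -1, -0.007, -0.03, 0, 0, 0, 0, -1, -0.008, -0.037, 0, 0, 0, 0, -1, -0.01, -0.045, 0, 0, 0, 0, -1, -0.01, -0.045, 0, 0, 0, 0, -1, -0.01, -0.045, 0, 0, 0, 0, -1], "newtons": 20}}

```text
time: 5.55
position: [0.4577, -0.0754, 0.1851]
tool_rot: [-1.079, -2.95, -0.004]
ft_force: [-2.2, 3.2, 7.7]
grip_width: 0.226
grip_force: 20.0
```

Emit:
{"api": "jog_arm", "payload": {"moves": [0.0, -0.007, -0.002, 0, 0, 0, -1, -0.002, -0.015, -0.004, 0, 0, 0, -1, -0.004, -0.022, -0.004, 0, 0, 0, -1, -0.006, -0.029, -0.004, 0, 0, 0, -1, -0.009, -0.036, -0.004, 0, 0, 0, -1, -0.012, -0.043, -0.004, 0, 0, 0, -1, -0.012, -0.043, -0.004, 0, 0, 0, -1, -0.012, -0.043, -0.004, 0, 0, 0, -1]}}

```text
time: 6.55
position: [0.4511, -0.089, 0.1851]
tool_rot: [-1.08, -2.948, 0.0]
ft_force: [-1.9, 2.3, 8.0]
grip_width: 0.22
grip_force: 20.0
```

Emit:
{"api": "jog_arm", "payload": {"moves": [-0.003, -0.007, -0.003, 0, 0, 0, -1, -0.007, -0.014, -0.006, 0, 0, 0, -1, -0.01, -0.02, -0.006, 0, 0, 0, -1, -0.014, -0.027, -0.006, 0, 0, 0, -1, -0.018, -0.033, -0.006, 0, 0, 0, -1, -0.023, -0.039, -0.006, 0, 0, 0, -1, -0.023, -0.039, -0.006, 0, 0, 0, -1, -0.023, -0.039, -0.006, 0, 0, 0, -1]}}

```text
time: 7.55
position: [0.4481, -0.1027, 0.1856]
tool_rot: [-1.08, -2.947, 0.002]
ft_force: [-5.2, 1.6, -11.4]
grip_width: 0.223
grip_force: 20.0
```

Emit:
{"api": "jog_arm", "payload": {"moves": [-0.003, -0.006, 0.003, 0, 0, 0, -1, -0.007, -0.013, 0.003, 0, 0, 0, -1, -0.012, -0.019, 0.003, 0, 0, 0, -1, -0.017, -0.024, 0.003, 0, 0, 0, -1, -0.022, -0.03, 0.003, 0, 0, 0, -1, -0.028, -0.035, 0.003, 0, 0, 0, -1, -0.028, -0.035, 0.003, 0, 0, 0, -1, -0.028, -0.035, 0.003, 0, 0, 0, -1]}}

```text
time: 8.55
position: [0.4482, -0.1165, 0.1856]
tool_rot: [-1.081, -2.948, 0.002]
ft_force: [-6.8, 0.3, -6.6]
grip_width: 0.225
grip_force: 20.0
```

```bash
cat > t.py <<'E'
import numpy as np
from scipy.optimize import least_squares
P=np.array([[.4659,-.0652],[.4577,-.0754],[.4511,-.089],[.4481,-.1027],[.4482,-.1165]])
c=least_squares(lambda c:np.hypot(*(P-c).T)-.065,[.515,-.11]).x
print(c,(np.hypot(*(P-c).T)*1e3).round(2),np.degrees(np.arctan2(*(P-c)[:,::-1].T)).round(1)%360)
E
python3 - <<'E'
from t import *
from h import *
s=ctrl.get_state(); T=tool(); print(T.round(4),s["ft_force"].round(1))
x0=139.8; a=np.radians(x0); M=np.array([[np.cos(a),np.sin(a)],[np.sin(a),-np.cos(a)]])
p=s["position"][:2]; cmd=p-s["ft_force"][:2]/8000
g=lambda t:c+.065*np.array([np.cos(np.radians(t)),np.sin(np.radians(t))])
th=np.degrees(np.arctan2(*(p-c)[::-1])) % 360
print(th)
print("first",[(M.T@(g(th+d)-cmd)/.3).round(3).tolist() for d in (4,8,12)])
for k in range(1,27):
    b=th+12*k
    print(round(b),[(M.T@(g(b+d)-g(b))/.3).round(3).tolist() for d in (4,8,12)])
E
```

```text
[ 0.51274077 -0.11007069] [64.86 65.05 65.14 65.06 64.86] [136.2 147.8 161.1 173.5 185.7]
[[-7.630e-01  6.464e-01 -2.300e-03  4.482e-01]
 [ 6.464e-01  7.630e-01 -7.000e-04 -1.165e-01]
 [ 1.300e-03 -2.000e-03 -1.000e+00  1.856e-01]
 [ 0.000e+00  0.000e+00  0.000e+00  1.000e+00]] [-6.8  0.3 -6.6]
185.67841741628501
first [[-0.009, -0.012], [-0.021, -0.022], [-0.033, -0.03]]
198 [[-0.013, -0.008], [-0.027, -0.014], [-0.041, -0.02]]
210 [[-0.014, -0.005], [-0.029, -0.008], [-0.044, -0.011]]
222 [[-0.015, -0.002], [-0.03, -0.002], [-0.045, -0.002]]
234 [[-0.015, 0.002], [-0.03, 0.004], [-0.045, 0.008]]
246 [[-0.014, 0.005], [-0.028, 0.01], [-0.042, 0.017]]
258 [[-0.013, 0.008], [-0.026, 0.016], [-0.038, 0.025]]
270 [[-0.011, 0.01], [-0.022, 0.021], [-0.032, 0.033]]
282 [[-0.009, 0.012], [-0.017, 0.025], [-0.024, 0.038]]
294 [[-0.006, 0.014], [-0.011, 0.028], [-0.016, 0.043]]
306 [[-0.003, 0.015], [-0.005, 0.03], [-0.006, 0.045]]
318 [[-0.0, 0.015], [0.001, 0.03], [0.003, 0.045]]
330 [[0.003, 0.015], [0.007, 0.029], [0.012, 0.044]]
342 [[0.006, 0.014], [0.013, 0.027], [0.021, 0.04]]
354 [[0.009, 0.012], [0.019, 0.024], [0.029, 0.035]]
366 [[0.011, 0.01], [0.023, 0.019], [0.036, 0.028]]
378 [[0.013, 0.008], [0.027, 0.014], [0.041, 0.02]]
390 [[0.014, 0.005], [0.029, 0.008], [0.044, 0.011]]
402 [[0.015, 0.002], [0.03, 0.002], [0.045, 0.002]]
414 [[0.015, -0.002], [0.03, -0.004], [0.045, -0.008]]
426 [[0.014, -0.005], [0.028, -0.01], [0.042, -0.017]]
438 [[0.013, -0.008], [0.026, -0.016], [0.038, -0.025]]
450 [[0.011, -0.01], [0.022, -0.021], [0.032, -0.033]]
462 [[0.009, -0.012], [0.017, -0.025], [0.024, -0.038]]
474 [[0.006, -0.014], [0.011, -0.028], [0.016, -0.043]]
486 [[0.003, -0.015], [0.005, -0.03], [0.006, -0.045]]
498 [[0.0, -0.015], [-0.001, -0.03], [-0.003, -0.045]]
```

Emit:
{"api": "jog_arm", "payload": {"moves": [-0.004, -0.006, 0.002, 0, 0, 0, -1, -0.009, -0.012, 0.002, 0, 0, 0, -1, -0.015, -0.017, 0.002, 0, 0, 0, -1, -0.021, -0.022, 0.002, 0, 0, 0, -1, -0.027, -0.026, 0.002, 0, 0, 0, -1, -0.033, -0.03, 0.002, 0, 0, 0, -1, -0.033, -0.03, 0.002, 0, 0, 0, -1, -0.033, -0.03, 0.002, 0, 0, 0, -1]}}

```text
time: 9.55
position: [0.4509, -0.1303, 0.1856]
tool_rot: [1.082, 2.949, -0.002]
ft_force: [-5.8, -0.9, -5.4]
grip_width: 0.224
grip_force: 20.0
```

Emit:
{"api": "jog_arm", "payload": {"moves": [-0.006, -0.004, 0.002, 0, 0, 0, -1, -0.013, -0.008, 0.002, 0, 0, 0, -1, -0.02, -0.011, 0.002, 0, 0, 0, -1, -0.027, -0.014, 0.002, 0, 0, 0, -1, -0.034, -0.017, 0.002, 0, 0, 0, -1, -0.041, -0.02, 0.002, 0, 0, 0, -1, -0.041, -0.02, 0.002, 0, 0, 0, -1, -0.041, -0.02, 0.002, 0, 0, 0, -1]}}

```text
time: 10.55
position: [0.4571, -0.1434, 0.1856]
tool_rot: [1.081, 2.947, -0.002]
ft_force: [-4.6, -2.5, -2.5]
grip_width: 0.22
grip_force: 20.0
```

Emit:
{"api": "jog_arm", "payload": {"moves": [-0.007, -0.003, 0.002, 0, 0, 0, -1, -0.014, -0.005, 0.002, 0, 0, 0, -1, -0.021, -0.007, 0.002, 0, 0, 0, -1, -0.029, -0.008, 0.002, 0, 0, 0, -1, -0.037, -0.01, 0.002, 0, 0, 0, -1, -0.044, -0.011, 0.002, 0, 0, 0, -1, -0.044, -0.011, 0.002, 0, 0, 0, -1, -0.044, -0.011, 0.002, 0, 0, 0, -1]}}

```text
time: 11.55
position: [0.4658, -0.1544, 0.1855]
tool_rot: [1.08, 2.945, -0.002]
ft_force: [-4.3, -3.1, 1.9]
grip_width: 0.221
grip_force: 20.0
```

Emit:
{"api": "jog_arm", "payload": {"moves": [-0.007, -0.001, 0, 0, 0, 0, -1, -0.015, -0.002, 0, 0, 0, 0, -1, -0.022, -0.002, 0, 0, 0, 0, -1, -0.03, -0.002, 0, 0, 0, 0, -1, -0.037, -0.002, 0, 0, 0, 0, -1, -0.045, -0.002, 0, 0, 0, 0, -1, -0.045, -0.002, 0, 0, 0, 0, -1, -0.045, -0.002, 0, 0, 0, 0, -1]}}

```text
time: 12.55
position: [0.4761, -0.1629, 0.1854]
tool_rot: [1.08, 2.945, 0.0]
ft_force: [-3.8, -3.6, 5.2]
grip_width: 0.222
grip_force: 20.0
```

Emit:
{"api": "jog_arm", "payload": {"moves": [-0.007, 0.001, -0.001, 0, 0, 0, -1, -0.015, 0.002, -0.001, 0, 0, 0, -1, -0.022, 0.003, -0.001, 0, 0, 0, -1, -0.03, 0.004, -0.001, 0, 0, 0, -1, -0.037, 0.006, -0.001, 0, 0, 0, -1, -0.045, 0.008, -0.001, 0, 0, 0, -1, -0.045, 0.008, -0.001, 0, 0, 0, -1, -0.045, 0.008, -0.001, 0, 0, 0, -1]}}

```text
time: 13.55
position: [0.4882, -0.1691, 0.1854]
tool_rot: [1.079, 2.946, 0.001]
ft_force: [-1.2, -2.0, 4.4]
grip_width: 0.22
grip_force: 20.0
```

Emit:
{"api": "jog_arm", "payload": {"moves": [-0.007, 0.002, -0.001, 0, 0, 0, -1, -0.014, 0.005, -0.001, 0, 0, 0, -1, -0.021, 0.007, -0.001, 0, 0, 0, -1, -0.028, 0.01, -0.001, 0, 0, 0, -1, -0.035, 0.013, -0.001, 0, 0, 0, -1, -0.042, 0.017, -0.001, 0, 0, 0, -1, -0.042, 0.017, -0.001, 0, 0, 0, -1, -0.042, 0.017, -0.001, 0, 0, 0, -1]}}

```text
time: 14.55
position: [0.501, -0.1727, 0.1854]
tool_rot: [1.079, 2.947, 0.002]
ft_force: [0.4, -2.8, 4.5]
grip_width: 0.224
grip_force: 20.0
```

Emit:
{"api": "jog_arm", "payload": {"moves": [-0.006, 0.004, -0.001, 0, 0, 0, -1, -0.013, 0.008, -0.001, 0, 0, 0, -1, -0.019, 0.012, -0.001, 0, 0, 0, -1, -0.026, 0.016, -0.001, 0, 0, 0, -1, -0.032, 0.02, -0.001, 0, 0, 0, -1, -0.038, 0.025, -0.001, 0, 0, 0, -1, -0.038, 0.025, -0.001, 0, 0, 0, -1, -0.038, 0.025, -0.001, 0, 0, 0, -1]}}

```text
time: 15.55
position: [0.5141, -0.1735, 0.1853]
tool_rot: [1.078, 2.948, 0.003]
ft_force: [-0.4, 0.7, 5.7]
grip_width: 0.22
grip_force: 20.0
```

Emit:
{"api": "jog_arm", "payload": {"moves": [-0.005, 0.005, -0.002, 0, 0, 0, -1, -0.011, 0.01, -0.002, 0, 0, 0, -1, -0.016, 0.016, -0.002, 0, 0, 0, -1, -0.022, 0.021, -0.002, 0, 0, 0, -1, -0.027, 0.027, -0.002, 0, 0, 0, -1, -0.032, 0.033, -0.002, 0, 0, 0, -1, -0.032, 0.033, -0.002, 0, 0, 0, -1, -0.032, 0.033, -0.002, 0, 0, 0, -1]}}

```text
time: 16.55
position: [0.527, -0.1718, 0.1854]
tool_rot: [-1.079, -2.95, -0.003]
ft_force: [-0.8, 3.6, 4.3]
grip_width: 0.221
grip_force: 20.0
```

Emit:
{"api": "jog_arm", "payload": {"moves": [-0.004, 0.006, -0.002, 0, 0, 0, -1, -0.009, 0.012, -0.002, 0, 0, 0, -1, -0.013, 0.018, -0.002, 0, 0, 0, -1, -0.017, 0.025, -0.002, 0, 0, 0, -1, -0.021, 0.031, -0.002, 0, 0, 0, -1, -0.024, 0.038, -0.002, 0, 0, 0, -1, -0.024, 0.038, -0.002, 0, 0, 0, -1, -0.024, 0.038, -0.002, 0, 0, 0, -1]}}

```text
time: 17.55
position: [0.539, -0.1676, 0.1854]
tool_rot: [-1.079, -2.948, -0.002]
ft_force: [-2.6, 4.5, 3.2]
grip_width: 0.22
grip_force: 20.0
```

Emit:
{"api": "jog_arm", "payload": {"moves": [-0.002, 0.007, -0.001, 0, 0, 0, -1, -0.004, 0.014, -0.001, 0, 0, 0, -1, -0.006, 0.022, -0.001, 0, 0, 0, -1, -0.009, 0.029, -0.001, 0, 0, 0, -1, -0.012, 0.037, -0.001, 0, 0, 0, -1, -0.014, 0.044, -0.001, 0, 0, 0, -1, -0.014, 0.044, -0.001, 0, 0, 0, -1, -0.014, 0.044, -0.001, 0, 0, 0, -1]}}

```text
time: 18.55
position: [0.5503, -0.1607, 0.1855]
tool_rot: [-1.079, -2.948, -0.001]
ft_force: [-4.2, 5.1, 0.5]
grip_width: 0.225
grip_force: 20.0
```

Emit:
{"api": "jog_arm", "payload": {"moves": [0.001, 0.007, 0, 0, 0, 0, -1, 0.001, 0.015, 0, 0, 0, 0, -1, 0.0, 0.023, 0, 0, 0, 0, -1, -0.001, 0.03, 0, 0, 0, 0, -1, -0.002, 0.038, 0, 0, 0, 0, -1, -0.003, 0.046, 0, 0, 0, 0, -1, -0.003, 0.046, 0, 0, 0, 0, -1, -0.003, 0.046, 0, 0, 0, 0, -1]}}

```text
time: 19.55
position: [0.5603, -0.1511, 0.1856]
tool_rot: [-1.08, -2.949, -0.001]
ft_force: [-4.8, 2.2, -7.2]
grip_width: 0.221
grip_force: 20.0
```

Emit:
{"api": "jog_arm", "payload": {"moves": [0.001, 0.007, 0.002, 0, 0, 0, -1, 0.002, 0.015, 0.003, 0, 0, 0, -1, 0.002, 0.022, 0.003, 0, 0, 0, -1, 0.003, 0.03, 0.003, 0, 0, 0, -1, 0.004, 0.037, 0.003, 0, 0, 0, -1, 0.005, 0.045, 0.003, 0, 0, 0, -1, 0.005, 0.045, 0.003, 0, 0, 0, -1, 0.005, 0.045, 0.003, 0, 0, 0, -1]}}

```text
time: 20.55
position: [0.5677, -0.1407, 0.1856]
tool_rot: [-1.081, -2.949, 0.0]
ft_force: [-5.3, 1.8, -2.6]
grip_width: 0.228
grip_force: 20.0
```

Emit:
{"api": "jog_arm", "payload": {"moves": [0.002, 0.007, 0, 0, 0, 0, -1, 0.005, 0.015, 0, 0, 0, 0, -1, 0.007, 0.022, 0, 0, 0, 0, -1, 0.009, 0.029, 0, 0, 0, 0, -1, 0.011, 0.036, 0, 0, 0, 0, -1, 0.014, 0.043, 0, 0, 0, 0, -1, 0.014, 0.043, 0, 0, 0, 0, -1, 0.014, 0.043, 0, 0, 0, 0, -1]}}

```text
time: 21.55
position: [0.5728, -0.1289, 0.1855]
tool_rot: [-1.082, -2.949, 0.002]
ft_force: [-5.9, 2.0, -2.1]
grip_width: 0.22
grip_force: 20.0
```

Emit:
{"api": "jog_arm", "payload": {"moves": [0.004, 0.007, 0, 0, 0, 0, -1, 0.008, 0.013, 0, 0, 0, 0, -1, 0.011, 0.02, 0, 0, 0, 0, -1, 0.015, 0.026, 0, 0, 0, 0, -1, 0.019, 0.033, 0, 0, 0, 0, -1, 0.023, 0.039, 0, 0, 0, 0, -1, 0.023, 0.039, 0, 0, 0, 0, -1, 0.023, 0.039, 0, 0, 0, 0, -1]}}

```text
time: 22.55
position: [0.5756, -0.1147, 0.1856]
tool_rot: [1.081, 2.95, -0.0]
ft_force: [-4.6, -1.5, -3.1]
grip_width: 0.22
grip_force: 20.0
```

Emit:
{"api": "jog_arm", "payload": {"moves": [0.004, 0.006, 0.001, 0, 0, 0, -1, 0.009, 0.012, 0.001, 0, 0, 0, -1, 0.014, 0.018, 0.001, 0, 0, 0, -1, 0.019, 0.024, 0.001, 0, 0, 0, -1, 0.024, 0.029, 0.001, 0, 0, 0, -1, 0.03, 0.034, 0.001, 0, 0, 0, -1, 0.03, 0.034, 0.001, 0, 0, 0, -1, 0.03, 0.034, 0.001, 0, 0, 0, -1]}}

```text
time: 23.55
position: [0.5755, -0.1017, 0.1855]
tool_rot: [1.081, 2.949, -0.001]
ft_force: [-5.0, -1.8, -2.7]
grip_width: 0.22
grip_force: 20.0
```

Emit:
{"api": "jog_arm", "payload": {"moves": [0.006, 0.005, 0, 0, 0, 0, -1, 0.013, 0.01, 0, 0, 0, 0, -1, 0.019, 0.014, 0, 0, 0, 0, -1, 0.025, 0.019, 0, 0, 0, 0, -1, 0.031, 0.023, 0, 0, 0, 0, -1, 0.037, 0.027, 0, 0, 0, 0, -1, 0.037, 0.027, 0, 0, 0, 0, -1, 0.037, 0.027, 0, 0, 0, 0, -1]}}

```text
time: 24.55
position: [0.5722, -0.0874, 0.1854]
tool_rot: [1.08, 2.95, 0.001]
ft_force: [-4.6, -1.9, 1.5]
grip_width: 0.224
grip_force: 20.0
```

Emit:
{"api": "jog_arm", "payload": {"moves": [0.006, 0.004, 0, 0, 0, 0, -1, 0.013, 0.008, 0, 0, 0, 0, -1, 0.02, 0.011, 0, 0, 0, 0, -1, 0.027, 0.014, 0, 0, 0, 0, -1, 0.034, 0.017, 0, 0, 0, 0, -1, 0.041, 0.02, 0, 0, 0, 0, -1, 0.041, 0.02, 0, 0, 0, 0, -1, 0.041, 0.02, 0, 0, 0, 0, -1]}}

```text
time: 25.55
position: [0.5667, -0.0756, 0.1854]
tool_rot: [1.081, 2.949, -0.0]
ft_force: [-3.4, -3.7, 1.7]
grip_width: 0.22
grip_force: 20.0
```

Emit:
{"api": "jog_arm", "payload": {"moves": [0.007, 0.003, 0, 0, 0, 0, -1, 0.014, 0.005, 0, 0, 0, 0, -1, 0.021, 0.007, 0, 0, 0, 0, -1, 0.029, 0.008, 0, 0, 0, 0, -1, 0.037, 0.01, 0, 0, 0, 0, -1, 0.044, 0.011, 0, 0, 0, 0, -1, 0.044, 0.011, 0, 0, 0, 0, -1, 0.044, 0.011, 0, 0, 0, 0, -1]}}

```text
time: 26.55
position: [0.5589, -0.065, 0.1855]
tool_rot: [1.081, 2.948, -0.001]
ft_force: [-4.4, -4.7, 1.2]
grip_width: 0.221
grip_force: 20.0
```

Emit:
{"api": "jog_arm", "payload": {"moves": [0.007, 0.001, 0, 0, 0, 0, -1, 0.015, 0.002, 0, 0, 0, 0, -1, 0.022, 0.002, 0, 0, 0, 0, -1, 0.03, 0.002, 0, 0, 0, 0, -1, 0.037, 0.002, 0, 0, 0, 0, -1, 0.045, 0.002, 0, 0, 0, 0, -1, 0.045, 0.002, 0, 0, 0, 0, -1, 0.045, 0.002, 0, 0, 0, 0, -1]}}

```text
time: 27.55
position: [0.5492, -0.0562, 0.1854]
tool_rot: [1.081, 2.948, -0.001]
ft_force: [-4.5, -4.9, 0.3]
grip_width: 0.217
grip_force: 20.0
```

Emit:
{"api": "jog_arm", "payload": {"moves": [0.007, -0.002, 0, 0, 0, 0, -1, 0.015, -0.004, 0, 0, 0, 0, -1, 0.022, -0.005, 0, 0, 0, 0, -1, 0.03, -0.006, 0, 0, 0, 0, -1, 0.037, -0.008, 0, 0, 0, 0, -1, 0.045, -0.01, 0, 0, 0, 0, -1, 0.045, -0.01, 0, 0, 0, 0, -1, 0.045, -0.01, 0, 0, 0, 0, -1]}}

```text
time: 28.55
position: [0.5369, -0.0491, 0.1854]
tool_rot: [1.081, 2.948, -0.0]
ft_force: [-0.9, -5.5, 0.8]
grip_width: 0.223
grip_force: 20.0
```

Emit:
{"api": "jog_arm", "payload": {"moves": [0.007, -0.003, 0, 0, 0, 0, -1, 0.014, -0.006, 0, 0, 0, 0, -1, 0.021, -0.009, 0, 0, 0, 0, -1, 0.028, -0.012, 0, 0, 0, 0, -1, 0.035, -0.015, 0, 0, 0, 0, -1, 0.041, -0.019, 0, 0, 0, 0, -1, 0.041, -0.019, 0, 0, 0, 0, -1, 0.041, -0.019, 0, 0, 0, 0, -1]}}

```text
time: 29.55
position: [0.524, -0.045, 0.1855]
tool_rot: [1.08, 2.948, 0.001]
ft_force: [-0.1, -4.8, -0.1]
grip_width: 0.218
grip_force: 20.0
```

Emit:
{"api": "jog_arm", "payload": {"moves": [0.006, -0.004, 0, 0, 0, 0, -1, 0.013, -0.008, 0, 0, 0, 0, -1, 0.019, -0.012, 0, 0, 0, 0, -1, 0.026, -0.016, 0, 0, 0, 0, -1, 0.032, -0.02, 0, 0, 0, 0, -1, 0.038, -0.025, 0, 0, 0, 0, -1, 0.038, -0.025, 0, 0, 0, 0, -1, 0.038, -0.025, 0, 0, 0, 0, -1]}}

```text
time: 30.55
position: [0.5099, -0.0436, 0.1854]
tool_rot: [1.08, 2.949, -0.0]
ft_force: [1.0, -5.1, 1.4]
grip_width: 0.219
grip_force: 20.0
```

Emit:
{"api": "jog_arm", "payload": {"moves": [0.005, -0.005, 0, 0, 0, 0, -1, 0.011, -0.01, 0, 0, 0, 0, -1, 0.016, -0.016, 0, 0, 0, 0, -1, 0.022, -0.021, 0, 0, 0, 0, -1, 0.027, -0.027, 0, 0, 0, 0, -1, 0.032, -0.033, 0, 0, 0, 0, -1, 0.032, -0.033, 0, 0, 0, 0, -1, 0.032, -0.033, 0, 0, 0, 0, -1]}}

```text
time: 31.55
position: [0.4966, -0.0451, 0.1854]
tool_rot: [1.08, 2.948, 0.0]
ft_force: [2.0, -6.2, 1.3]
grip_width: 0.223
grip_force: 20.0
```

Emit:
{"api": "jog_arm", "payload": {"moves": [0.004, -0.006, 0, 0, 0, 0, -1, 0.009, -0.012, 0, 0, 0, 0, -1, 0.012, -0.019, 0, 0, 0, 0, -1, 0.016, -0.026, 0, 0, 0, 0, -1, 0.02, -0.032, 0, 0, 0, 0, -1, 0.023, -0.039, 0, 0, 0, 0, -1, 0.023, -0.039, 0, 0, 0, 0, -1, 0.023, -0.039, 0, 0, 0, 0, -1]}}

```text
time: 32.55
position: [0.4841, -0.0491, 0.1854]
tool_rot: [1.08, 2.948, 0.001]
ft_force: [2.4, -5.8, -0.5]
grip_width: 0.222
grip_force: 20.0
```

Emit:
{"api": "jog_arm", "payload": {"moves": [0.003, -0.007, 0, 0, 0, 0, -1, 0.006, -0.014, 0, 0, 0, 0, -1, 0.008, -0.021, 0, 0, 0, 0, -1, 0.011, -0.028, 0, 0, 0, 0, -1, 0.013, -0.035, 0, 0, 0, 0, -1, 0.015, -0.043, 0, 0, 0, 0, -1, 0.015, -0.043, 0, 0, 0, 0, -1, 0.015, -0.043, 0, 0, 0, 0, -1]}}

```text
time: 33.55
position: [0.4796, -0.0488, 0.1861]
tool_rot: [1.066, 2.939, 0.021]
ft_force: [24.0, 7.9, -15.9]
grip_width: 0.228
grip_force: 20.0
```

Run:
```python
from h import *
s=ctrl.get_state()
for k in ("joint_positions","qd","joint_torque","ft_force","torque"): print(k,s[k].round(3))
print(tool().round(4))
i,T=wrist(); b=ctrl.get_image("scene")
A=cv2.resize(i["pixels"][:,:,::-1],(400,300),interpolation=cv2.INTER_AREA)
B=cv2.resize(b["pixels"][90:240,150:350,::-1],(400,300),interpolation=cv2.INTER_CUBIC)
cv2.imwrite("pics/c3.png",np.hstack([A,B]))
print(ctrl.get_state()["ft_force"])
```

```text
joint_positions [-0.613 -0.06   0.65   1.939  0.03   1.232  0.902]
qd [ 0.001 -0.    -0.001 -0.     0.     0.     0.   ]
joint_torque [  5.485 -24.979   3.687 -25.635   2.943   8.568  -0.159]
ft_force [ 24.015   7.942 -15.94 ]
torque [ 1.758 -5.309  0.168]
[[-0.7673  0.641   0.0187  0.4796]
 [ 0.6412  0.7674  0.0072 -0.0488]
 [-0.0097  0.0176 -0.9998  0.1861]
 [ 0.      0.      0.      1.    ]]
[ 25.80661077   9.0043387  -15.91902029]
```

View pics/c3.png

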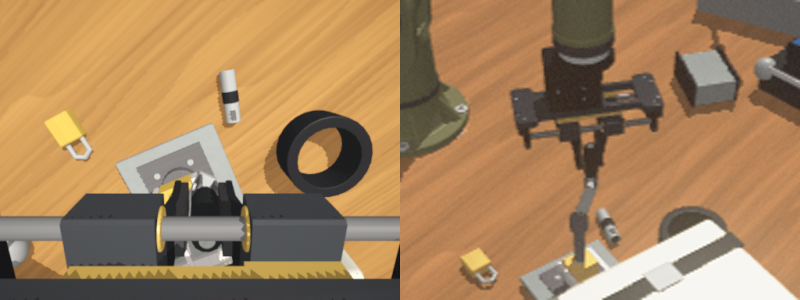

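Firm resistance of about 25 N: this looks like the stop. Easing back to unload it, then feeling it again in small steps.

Emit:
{"api": "jog_arm", "payload": {"moves": [-0.003, 0.008, 0, 0, 0, 0, -1, -0.006, 0.016, 0, 0, 0, 0, -1, -0.009, 0.024, 0, 0, 0, 0, -1, -0.011, 0.03, 0, 0, 0, 0, -1, -0.013, 0.036, 0, 0, 0, 0, -1, -0.014, 0.04, 0, 0, 0, 0, -1, -0.015, 0.043, 0, 0, 0, 0, -1, -0.015, 0.043, 0, 0, 0, 0, -1]}}

```text
time: 34.65
position: [0.4825, -0.0479, 0.1858]
tool_rot: [-1.079, -2.948, -0.002]
ft_force: [-1.2, 1.2, 7.6]
grip_width: 0.22
grip_force: 20.0
```

Emit:
{"api": "jog_arm", "payload": {"moves": [0.001, -0.003, 0, 0, 0, 0, -1, 0.001, -0.005, 0, 0, 0, 0, -1, 0.002, -0.008, 0, 0, 0, 0, -1, 0.003, -0.011, 0, 0, 0, 0, -1, 0.003, -0.011, 0, 0, 0, 0, -1, 0.003, -0.011, 0, 0, 0, 0, -1]}}

```text
invalid input
```

Emit:
{"api": "jog_arm", "payload": {"moves": [0.001, -0.003, 0, 0, 0, 0, -1, 0.001, -0.005, 0, 0, 0, 0, -1, 0.002, -0.008, 0, 0, 0, 0, -1, 0.003, -0.011, 0, 0, 0, 0, -1, 0.003, -0.011, 0, 0, 0, 0, -1, 0.003, -0.011, 0, 0, 0, 0, -1, 0.003, -0.011, 0, 0, 0, 0, -1, 0.003, -0.011, 0, 0, 0, 0, -1]}}

```text
time: 35.65
position: [0.4809, -0.0488, 0.1858]
tool_rot: [-1.078, -2.951, -0.005]
ft_force: [1.2, 4.5, 6.5]
grip_width: 0.22
grip_force: 20.0
```

Emit:
{"api": "jog_arm", "payload": {"moves": [0.001, -0.003, 0, 0, 0, 0, -1, 0.001, -0.005, 0, 0, 0, 0, -1, 0.002, -0.008, 0, 0, 0, 0, -1, 0.003, -0.011, 0, 0, 0, 0, -1, 0.003, -0.011, 0, 0, 0, 0, -1, 0.003, -0.011, 0, 0, 0, 0, -1, 0.003, -0.011, 0, 0, 0, 0, -1, 0.003, -0.011, 0, 0, 0, 0, -1]}}

```text
time: 36.65
position: [0.4805, -0.0489, 0.1859]
tool_rot: [1.075, 2.947, 0.011]
ft_force: [9.0, 7.4, -1.3]
grip_width: 0.222
grip_force: 20.0
```

```bash
cat > w.py <<'E'
import numpy as np
a=np.radians(139.8); M=np.array([[np.cos(a),np.sin(a)],[np.sin(a),-np.cos(a)]])
c=np.array([.5101,-.1069]); ph=116.7
g=lambda t:c+.065*np.array([np.cos(np.radians(t)),np.sin(np.radians(t))])
def table(t0,ref,n=8):
    print(round(t0,1),[(M.T@(g(t0-15*k)-ref)/.3).round(3).tolist() for k in range(1,n+1)])
if __name__=="__main__":
    table(ph,np.array([.4771,-.0518]))
    for j in range(3): table(ph-120*j,g(ph-120*j))
E
python3 w.py
```

```text
116.7 [[-0.032, 0.064], [-0.072, 0.104], [-0.122, 0.132], [-0.177, 0.146], [-0.233, 0.145], [-0.288, 0.13], [-0.336, 0.101], [-0.376, 0.061]]
116.7 [[-0.029, 0.049], [-0.069, 0.088], [-0.118, 0.116], [-0.173, 0.13], [-0.23, 0.129], [-0.284, 0.114], [-0.333, 0.085], [-0.373, 0.045]]
-3.3 [[-0.028, -0.049], [-0.042, -0.104], [-0.041, -0.161], [-0.026, -0.215], [0.003, -0.264], [0.043, -0.303], [0.092, -0.331], [0.147, -0.345]]
-123.3 [[0.057, 0.001], [0.111, 0.016], [0.16, 0.045], [0.199, 0.085], [0.227, 0.134], [0.241, 0.189], [0.241, 0.246], [0.225, 0.3]]
```

Emit:
{"api": "jog_arm", "payload": {"moves": [-0.032, 0.064, 0, 0, 0, 0, -1, -0.072, 0.104, 0, 0, 0, 0, -1, -0.122, 0.132, 0, 0, 0, 0, -1, -0.177, 0.146, 0, 0, 0, 0, -1, -0.233, 0.145, 0, 0, 0, 0, -1, -0.288, 0.13, 0, 0, 0, 0, -1, -0.336, 0.101, 0, 0, 0, 0, -1, -0.376, 0.061, 0, 0, 0, 0, -1]}}

```text
time: 37.65
position: [0.5736, -0.1115, 0.1856]
tool_rot: [-1.079, -2.945, -0.001]
ft_force: [-7.7, 3.0, 12.0]
grip_width: 0.22
grip_force: 20.0
```

Emit:
{"api": "jog_arm", "payload": {"moves": [-0.028, -0.049, -0.002, 0, 0, 0, -1, -0.042, -0.104, -0.002, 0, 0, 0, -1, -0.041, -0.161, -0.002, 0, 0, 0, -1, -0.026, -0.215, -0.002, 0, 0, 0, -1, 0.003, -0.264, -0.002, 0, 0, 0, -1, 0.043, -0.303, -0.002, 0, 0, 0, -1, 0.092, -0.331, -0.002, 0, 0, 0, -1, 0.147, -0.345, -0.002, 0, 0, 0, -1]}}

```text
time: 38.65
position: [0.4745, -0.163, 0.1857]
tool_rot: [1.081, 2.948, -0.0]
ft_force: [3.2, 1.5, 4.0]
grip_width: 0.22
grip_force: 20.0
```

Emit:
{"api": "jog_arm", "payload": {"moves": [0.057, 0.001, 0, 0, 0, 0, -1, 0.111, 0.016, 0, 0, 0, 0, -1, 0.16, 0.045, 0, 0, 0, 0, -1, 0.199, 0.085, 0, 0, 0, 0, -1, 0.227, 0.134, 0, 0, 0, 0, -1, 0.241, 0.189, 0, 0, 0, 0, -1, 0.241, 0.246, 0, 0, 0, 0, -1, 0.225, 0.3, 0, 0, 0, 0, -1]}}

```text
time: 39.65
position: [0.48, -0.0494, 0.1857]
tool_rot: [-1.079, -2.947, 0.0]
ft_force: [-1.8, -1.1, 6.8]
grip_width: 0.224
grip_force: 20.0
```

Emit:
{"api": "jog_arm", "payload": {"moves": [-0.029, 0.049, 0, 0, 0, 0, -1, -0.069, 0.088, 0, 0, 0, 0, -1, -0.118, 0.116, 0, 0, 0, 0, -1, -0.173, 0.13, 0, 0, 0, 0, -1, -0.23, 0.129, 0, 0, 0, 0, -1, -0.284, 0.114, 0, 0, 0, 0, -1, -0.333, 0.085, 0, 0, 0, 0, -1, -0.373, 0.045, 0, 0, 0, 0, -1]}}

```text
time: 40.65
position: [0.5736, -0.1123, 0.1857]
tool_rot: [-1.079, -2.945, 0.001]
ft_force: [-7.5, 1.8, 10.5]
grip_width: 0.221
grip_force: 20.0
```

Emit:
{"api": "jog_arm", "payload": {"moves": [-0.028, -0.049, -0.001, 0, 0, 0, -1, -0.042, -0.104, -0.001, 0, 0, 0, -1, -0.041, -0.161, -0.001, 0, 0, 0, -1, -0.026, -0.215, -0.001, 0, 0, 0, -1, 0.003, -0.264, -0.001, 0, 0, 0, -1, 0.043, -0.303, -0.001, 0, 0, 0, -1, 0.092, -0.331, -0.001, 0, 0, 0, -1, 0.147, -0.345, -0.001, 0, 0, 0, -1]}}

```text
time: 41.65
position: [0.4747, -0.1632, 0.1857]
tool_rot: [1.081, 2.948, -0.001]
ft_force: [3.7, 1.5, 2.5]
grip_width: 0.22
grip_force: 20.0
```

Emit:
{"api": "jog_arm", "payload": {"moves": [0.057, 0.001, 0, 0, 0, 0, -1, 0.111, 0.016, 0, 0, 0, 0, -1, 0.16, 0.045, 0, 0, 0, 0, -1, 0.199, 0.085, 0, 0, 0, 0, -1, 0.227, 0.134, 0, 0, 0, 0, -1, 0.241, 0.189, 0, 0, 0, 0, -1, 0.241, 0.246, 0, 0, 0, 0, -1, 0.226, 0.3, 0, 0, 0, 0, -1]}}

```text
time: 42.65
position: [0.4798, -0.0498, 0.1857]
tool_rot: [-1.079, -2.947, 0.001]
ft_force: [-1.8, 0.0, 6.0]
grip_width: 0.222
grip_force: 20.0
```

Emit:
{"api": "jog_arm", "payload": {"moves": [-0.029, 0.049, 0, 0, 0, 0, -1, -0.069, 0.088, 0, 0, 0, 0, -1, -0.118, 0.116, 0, 0, 0, 0, -1, -0.173, 0.13, 0, 0, 0, 0, -1, -0.23, 0.129, 0, 0, 0, 0, -1, -0.284, 0.114, 0, 0, 0, 0, -1, -0.333, 0.085, 0, 0, 0, 0, -1, -0.373, 0.045, 0, 0, 0, 0, -1]}}

```text
time: 43.65
position: [0.5736, -0.1135, 0.1857]
tool_rot: [-1.08, -2.944, 0.002]
ft_force: [-10.0, 3.2, 9.0]
grip_width: 0.221
grip_force: 20.0
```

Emit:
{"api": "jog_arm", "payload": {"moves": [-0.028, -0.049, -0.001, 0, 0, 0, -1, -0.042, -0.104, -0.001, 0, 0, 0, -1, -0.041, -0.161, -0.001, 0, 0, 0, -1, -0.026, -0.215, -0.001, 0, 0, 0, -1, 0.003, -0.264, -0.001, 0, 0, 0, -1, 0.043, -0.303, -0.001, 0, 0, 0, -1, 0.092, -0.331, -0.001, 0, 0, 0, -1, 0.147, -0.345, -0.001, 0, 0, 0, -1]}}

```text
time: 44.65
position: [0.4753, -0.1635, 0.1858]
tool_rot: [1.081, 2.947, -0.0]
ft_force: [3.8, 1.4, -0.9]
grip_width: 0.221
grip_force: 20.0
```

Emit:
{"api": "jog_arm", "payload": {"moves": [0.057, 0.001, 0, 0, 0, 0, -1, 0.111, 0.016, 0, 0, 0, 0, -1, 0.16, 0.045, 0, 0, 0, 0, -1, 0.199, 0.085, 0, 0, 0, 0, -1, 0.227, 0.134, 0, 0, 0, 0, -1, 0.241, 0.189, 0, 0, 0, 0, -1, 0.241, 0.246, 0, 0, 0, 0, -1, 0.226, 0.301, 0, 0, 0, 0, -1]}}

```text
time: 45.65
position: [0.4805, -0.0495, 0.1857]
tool_rot: [-1.08, -2.947, -0.0]
ft_force: [-2.1, -0.3, 2.5]
grip_width: 0.223
grip_force: 20.0
```

Emit:
{"api": "jog_arm", "payload": {"moves": [0, 0.001, 0, 0, 0, 0.1, -1, 0, 0.002, 0, 0, 0, 0.2, -1, 0, 0.003, 0, 0, 0, 0.3, -1, 0, 0.003, 0, 0, 0, 0.385, -1, 0, 0.003, 0, 0, 0, 0.385, -1, 0, 0.003, 0, 0, 0, 0.385, -1, 0, 0.003, 0, 0, 0, 0.385, -1, 0, 0.003, 0, 0, 0, 0.385, -1], "newtons": 12}}

```text
time: 46.65
position: [0.4822, -0.0482, 0.1858]
tool_rot: [-1.646, -2.674, -0.002]
ft_force: [0.2, 4.4, 0.8]
grip_width: 0.224
grip_force: 12.0
```

Run:
```python
from h import *
T=tool();print(T.round(4),np.degrees(np.arctan2(T[1,0],T[0,0])))
s=ctrl.get_state();print(s["ft_force"],T[:3,:3].T@s["ft_force"],s["time"])
b=ctrl.get_image("scene")
B=cv2.resize(b["pixels"][170:230,210:270,::-1],(400,400),interpolation=cv2.INTER_CUBIC)
i,_=wrist();A=cv2.resize(i["pixels"][130:280,175:325,::-1],(400,400),interpolation=cv2.INTER_CUBIC)
cv2.imwrite("pics/c4.png",np.hstack([A,B]))
for q in (115,120):
  u=np.array([np.cos(np.radians(q)),np.sin(np.radians(q))])
  print([ ((np.array(proj(b,[*(np.array([.512,-.1085])+r*u),.152]))-[210,170])*6.667+[400,0]).round() for r in (0,.065)])
```

```text
[[-4.505e-01  8.928e-01 -4.000e-04  4.822e-01]
 [ 8.928e-01  4.505e-01  2.000e-03 -4.820e-02]
 [ 2.000e-03  6.000e-04 -1.000e+00  1.858e-01]
 [ 0.000e+00  0.000e+00  0.000e+00  1.000e+00]] 116.77745080456447
[0.21607461 4.40422692 0.75457253] [ 3.83605806  2.1775357  -0.74584152] 46.65
[array([593., 177.]), array([634.,  72.])]
[array([593., 177.]), array([621.,  71.])]
```

View pics/c4.png

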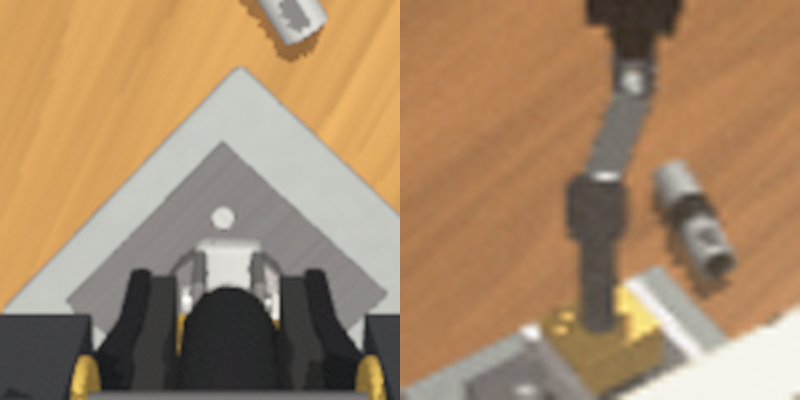

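Emit:
{"api": "jog_arm", "payload": {"moves": [-0.023, 0, 0.002, 0, 0, 0, -1, -0.046, 0, 0.009, 0, 0, 0, -1, -0.067, 0, 0.02, 0, 0, 0, -1, -0.085, 0, 0.035, 0, 0, 0, -1, -0.1, 0, 0.053, 0, 0, 0, -1, -0.111, 0, 0.074, 0, 0, 0, -1, -0.118, 0, 0.1, 0, 0, 0, -1, -0.12, 0, 0.123, 0, 0, 0, -1], "newtons": 12}}

```text
time: 47.75
position: [0.5004, -0.0844, 0.1505]
tool_rot: [1.647, 2.669, -0.0]
ft_force: [2.0, -2.2, 6.6]
grip_width: 0.226
grip_force: 12.0
```

Run:
```python
from h import *
T=tool();print(T.round(4))
s=ctrl.get_state();print(T[:3,:3].T@s["ft_force"],s["grip_width"])
```

```text
[[-0.4483  0.8939  0.0047  0.5004]
 [ 0.8939  0.4483 -0.003  -0.0844]
 [-0.0048  0.0029 -1.      0.1505]
 [ 0.      0.      0.      1.    ]]
[-2.84513697  0.80750836 -6.62741466] 0.2263028304536482
```

Emit:
{"api": "jog_arm", "payload": {"moves": [0.003, 0, 0.004, 0, 0, 0, -1, 0.005, 0, 0.008, 0, 0, 0, -1, 0.005, 0, 0.008, 0, 0, 0, -1, 0.005, 0, 0.006, 0, 0, 0, -0.2, 0.005, 0, 0.006, 0, 0, 0, 0, 0.005, 0, 0.006, 0, 0, 0, 0, 0.005, 0, -0.05, 0, 0, 0, 0, 0.005, 0, -0.2, 0, 0, 0, 0]}}

```text
time: 48.75
position: [0.4964, -0.0797, 0.209]
tool_rot: [-1.647, -2.671, 0.004]
ft_force: [0.3, 0.0, 0.8]
grip_width: 0.498
grip_force: 0.0
```

Emit:
{"api": "jog_arm", "payload": {"moves": [0.02, 0, -0.1, 0, 0, 0, 0, 0.05, 0, -0.2, 0, 0, 0, 0, 0.1, 0, -0.25, 0, 0, 0, 0, 0.15, 0, -0.25, 0, 0, 0, 0, 0.15, 0, -0.25, 0, 0, 0, 0, 0.15, 0, -0.25, 0, 0, 0, 0, 0.15, 0, -0.25, 0, 0, 0, 0, 0.15, 0, -0.25, 0, 0, 0, 0]}}

```text
time: 49.75
position: [0.4777, -0.0402, 0.284]
tool_rot: [-1.65, -2.673, 0.001]
ft_force: [-0.3, -0.0, 0.0]
grip_width: 0.503
grip_force: 0.0
```

Run:
```python
from h import *
i,T=wrist(); b=ctrl.get_image("scene")
print(tool().round(3))
A=cv2.resize(i["pixels"][40:240,150:350,::-1],(400,400),interpolation=cv2.INTER_CUBIC)
B=cv2.resize(b["pixels"][170:230,210:270,::-1],(400,400),interpolation=cv2.INTER_CUBIC)
cv2.imwrite("pics/c5.png",np.hstack([A,B])); np.save("w5.npy",T)
u=np.array([np.cos(np.radians(116.5)),np.sin(np.radians(116.5))]);c=np.array([.512,-.1085])
for r,z in((.004,.163),(.054,.163),(.065,.163),(.065,.152)): print(((np.array(proj(i,[*(c+r*u),z],T))-[150,40])*2).round(), ((np.array(proj(b,[*(c+r*u),z]))-[210,170])*6.667+[400,0]).round())
```

```text
[[-0.448  0.894 -0.     0.478]
 [ 0.894  0.448 -0.    -0.04 ]
 [ 0.    -0.    -1.     0.284]
 [ 0.     0.     0.     1.   ]]
[219. 448.] [595. 151.]
[219. 346.] [624.  70.]
[219. 322.] [630.  52.]
[219. 315.] [631.  72.]
```

View pics/c5.png

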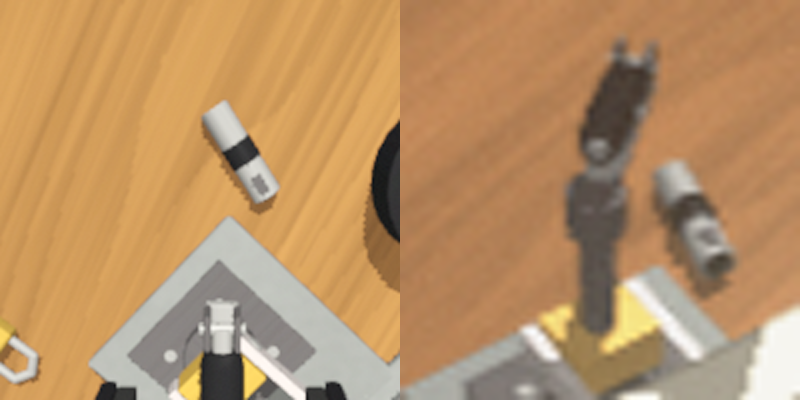

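The grip lies flat: its free end is at (597,148) against a predicted (595,151). The crank is at about 117°, matching the stop angle, and the gripper is clear, so I'm handing in.

```bash
python3 -c "
from bench import ctrl
print(ctrl.close_job())"
```

```text
the job is handed in; nothing more can be done
None
```

The cradle is wound up three turns from its bottom stop, the grip is folded flat and released, and nothing else was touched; but the first contact pressed the stop to about 25 N (1.6 N m), harder than "gently", before I backed off and felt it again at about 11 N.

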